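# Hang the washed soil sieves nested on one hook

## Task

The three round soil sieves in the drying rack are clean: hang them by their loop handles on the one hook, one at a time, the large one first, then the medium, then the small, mouths facing out towards the hook's open end, so that each smaller sieve sits nested in the mouth of the next larger one. Let them hang freely and still, do not tip or drop any, and leave the pots and other things on the table where they are.

Things in the scene. Friction and masses are not known exactly. Their poses are not given: they have to be found in the camera images.
- sieve_large: large soil sieve with blue loop handle: steel drum 120 mm across, 30 mm deep, 3 mm wall and mesh floor. Origin: centre of the mouth; +x from mouth (x=0) to mesh, +z up to the handle. Neck 12 mm wide, 6 thick (x=4 to 10), from drum to loop (z=60 to 76 mm). Stands upright in a rack slot, mouth to the rack's -x, origin 86 mm over the table. 220 g +-30 %. Hung freely it leans a few degrees, drum to the mouth side.
- sieve_medium: medium soil sieve with yellow loop handle: steel drum 96 mm across, 30 mm deep, 3 mm wall and mesh floor. Origin: centre of the mouth; +x from mouth (x=0) to mesh, +z up to the handle. Neck 12 mm wide, 6 thick (x=4 to 10), from drum to loop (z=48 to 76 mm). Stands upright in a rack slot, mouth to the rack's -x, origin 71 mm over the table. 160 g +-30 %. Hung freely it leans a few degrees, drum to the mouth side.
- sieve_small: small soil sieve with red loop handle: steel drum 74 mm across, 30 mm deep, 3 mm wall and mesh floor. Origin: centre of the mouth; +x from mouth (x=0) to mesh, +z up to the handle. Neck 12 mm wide, 6 thick (x=4 to 10), from drum to loop (z=37 to 76 mm). Stands upright in a rack slot, mouth to the rack's -x, origin 56 mm over the table. 120 g +-30 %. Hung freely it leans a few degrees, drum to the mouth side.
- sieve_large_eye (a point): underside of the peaked roof of this sieve's loop, mid thickness: rests on the hook. 118 mm above the sieve's origin, 7 mm to +x; same axes. Loop: 6 mm thick bars, 40 mm wide outside along y (28 inside), flat upright sides from 8 to 42 mm below this point; opening ends 36 mm below it (bottom bar to 42); roof falls 8 mm to the sides, its outside top 7 mm above this point.
- sieve_medium_eye (a point): underside of the peaked roof of this sieve's loop, mid thickness: rests on the hook. 118 mm above the sieve's origin, 7 mm to +x; same axes. Loop: 6 mm thick bars, 40 mm wide outside along y (28 inside), flat upright sides from 8 to 42 mm below this point; opening ends 36 mm below it (bottom bar to 42); roof falls 8 mm to the sides, its outside top 7 mm above this point.
- sieve_small_eye (a point): underside of the peaked roof of this sieve's loop, mid thickness: rests on the hook. 118 mm above the sieve's origin, 7 mm to +x; same axes. Loop: 6 mm thick bars, 40 mm wide outside along y (28 inside), flat upright sides from 8 to 42 mm below this point; opening ends 36 mm below it (bottom bar to 42); roof falls 8 mm to the sides, its outside top 7 mm above this point.
- hook: hook stand, fixed. Origin on the table under the rod's middle; -x is the way the open end points (roughly to the robot). Level steel rod, 8 mm thick, axis 225 mm over the table, along x from the post (x=72 mm, 18 mm thick, 243 mm high) to x=-50 mm, where the end turns up to 241 mm over the table (x=-57 to -46). Base plate 12 mm thick, x=30 to 120 mm, 140 wide; free space under the rod before it.
- hook_rod (a point): top of the hook's rod above the stand's origin (229 mm over the table, 50 mm from the bend at the open end); same axes as the hook.
- hook_tip (a point): upturned end of the hook, 53 mm to the hook's -x from its origin, 237 mm over the table.
- rack: white wire drying rack, fixed, 198 mm long (x), 108 wide (y). Origin on the table under its middle. Two rails along x (y=+-32 mm, top 34 mm high) carry the drums; three slots (middles x=-58, 0, 58 mm) between wire hoops 67 mm high. Each holds one sieve across x, loop up; which one varies. It stands left or right of the robot's middle line, the hook on the other side.
- feed_bottle: green plastic feed bottle, loose, 60 mm diameter, 200 mm high, standing between rack and hook, origin under its middle. Leave it alone.
- pot_blue: empty blue glazed bonsai pot, loose, 85 x 115 x 50 mm high, origin under its middle. Leave it alone.
- pot_olive: the same pot in olive. Leave it alone.
- pot_maroon: the same pot in maroon. Leave it alone.
- jar: closed amber glass jar, loose, 60 mm diameter, 85 mm high, origin under its middle. Leave it alone.
- brush: wooden hand brush lying on the table, loose. Leave it alone.
- wire_spool: spool of copper wire, loose, 60 mm diameter, 30 mm high, origin under its middle. Leave it alone.
Mind the look-alikes: they are no part of the job. Leave any yellow look-alike of the hook alone.

How it is judged:
By the outcome, as a careful person would: the job done as asked, in the order asked, and still so for the second after the job is handed in, with the robot touching nothing.
It also fails if it takes over 72 s, if anything falls off the work surface, if the arm or the gripper's body presses on something with over 40 N, if the wrist force passes 120 N, or if a joint passes its speed limit or range.

## Robot

A 6-joint arm with a two-finger parallel gripper is mounted at the origin on the work surface. World frame = base frame: x ahead of the robot, y to its left, z up, the work surface at z = 0. Lengths are in m, angles in rad, forces in N, time in s.
With the tool pointing down it reaches from about 0.3 to 0.825 m from the base axis. Payload 5.4 kg.
Tool frame: the origin (TCP) lies between the finger pads; the fingertips stand 25 mm ahead of it and the grasp point (between the pads) lies 6 mm ahead of it; z points along the fingers, y is the line along which they close (so a half turn about z gives the same grasp; the last joint's range is limited). The gripper opens to 92 mm and grips with 3 to 60 N. Pads are 20 mm wide; open, the fingers measure 128 mm over their backs; the gripper's body (75 mm by 189 mm) begins 69 mm behind the grasp point.
Start: joints at [1.135, 0.158, 1.597, -0, 1.386, -0.21], TCP at [0.129, 0.56, 0.24] pointing down, gripper open.
Joint ranges: [-2.91, 2.91], [-0.94, 2.29], [0.18, 2.7], [-1.29, 4.43], [0.17, 2.64], [-3, 3]. Speed limits (rad/s): [2.57, 2.57, 3.14, 3.14, 3.14, 3.14].

## Interface

Orientations are given as a unit quaternion [x, y, z, w].
In Python, from station import get_state, capture, job gives the robot as it stands.
- The arm moves only by the tool arm_command, never from a script. Its argument "series" is a list of rows, each a list of 7 numbers: the opening, from 0 (shut) to 1 (fully open), then the shift along the tool's x, y, z in mm, then the turn, a rotation vector about the tool's x, y, z in rad. A call has exactly 10 rows; each row shifts and turns the commanded pose from where the row before left it, along the tool's axes as they then stand; what a row does not reach is not made up. A row lasts 1/8 s, in which the tool goes at most 62.5 mm and 10.7 degrees, less where a joint would pass 70% of its speed; a pose out of reach is approached as far as the arm can. A call with a gripper value outside its range is refused whole. The fingers move at their own pace and stop on an object; "force" is the grip in N (left out, the last holds). Time passes only in rows, so rows that do not move let the fingers close, or fill a call up. It gives the time, the measured TCP pose, the force, the opening and the grip force at its end, in the units of the state.
- get_state(): the state, without advancing time (a new reading comes with each control period).
- capture(name): name is "scene" or "top"; returns a dict with "image" (384x512x3 uint8, red, green, blue), "range_z" (384x512 float32, m along the optical axis (not along the pixel's ray), 0 where there is no reading), "fx", "fy", "cx", "cy" (pixels), "R" (3x3) and "t" (3): a world point X has camera coordinates R X + t. Camera axes: x right, y down, z forward; pixel columns grow to the right and rows downward; lengths in m; the calibration is good to about 2 mm. A picture is of the moment at which its call begins.
- job.hand_in(): hands the job in; it is judged then, once.
The state is a dict: "time_s": time; "joint_positions": joint angles; "joint_velocities": joint speeds; "joint_efforts": joint torques, N m; "eef_pos": TCP position; "tool_rot": TCP orientation; "ft_force": force on the tool from outside, world axes, zero at the start; "torque": the same for the moment, N m; "opening": finger opening in m; "grasp_force": force on a finger pad.
Only numpy, scipy, OpenCV 4.12 (cv2) and the standard library are available. Lean on these libraries where they do the work, as an engineer would, in place of code of your own. Each camera call takes 0.05 s, during which the arm holds its last target. There are 200 camera calls.

## Working session

There is one attempt and no reset: what is moved stays moved. The work goes in short steps, Python scripts to look and compute and a tool call to move; the robot and the scene stay as the last step left them, time stands still between calls to the robot, and variables do not carry over. Pictures are saved under pics/ and viewed, at most 11 in all, crops included, and the job is handed in when it is done.

Besides the shell and the picture viewer there is one more tool, called after "Call:" as name(argument=value, ...) on one line, values as JSON. arm_command: Moves the arm, as the interface text tells. Its arguments: {"type":"object","properties":{"series":{"type":"array"},"force":{"type":"number"}},"required":["series"]}

```bash
mkdir -p pics; ls
cat > h.py <<'E'
import numpy as np,cv2
from station import get_state,capture,job
def save(c,n,crop=None,s=1):
    im=c["image"][:,:,::-1]
    if crop: im=im[crop[1]:crop[3],crop[0]:crop[2]]
    cv2.imwrite("pics/"+n,cv2.resize(im,None,fx=s,fy=s,interpolation=cv2.INTER_CUBIC))
def P(c):
    z=c["range_z"];v,u=np.indices(z.shape)
    X=np.stack([(u-c["cx"])/c["fx"]*z,(v-c["cy"])/c["fy"]*z,z],-1)
    return (X-c["t"])@c["R"]
E
python3 - <<'E'
from h import *
s=get_state();print({k:np.round(v,3) for k,v in s.items()})
for n in("scene","top"):
    c=capture(n);save(c,n+"0.png",s=1.5);np.savez(n+"0.npz",**c);print(n,c["fx"],c["R"].round(3).tolist(),(-c["R"].T@c["t"]).round(3))
E
```

```text
pics
{'time_s': np.float64(0.0), 'joint_positions': array([ 1.135,  0.159,  1.598, -0.   ,  1.386, -0.21 ]), 'joint_velocities': array([-0.   ,  0.   ,  0.   ,  0.001,  0.001,  0.   ]), 'joint_efforts': array([-0.0000e+00, -3.8557e+01, -3.2211e+01,  7.0000e-02,  3.8000e-02,
       -0.0000e+00]), 'eef_pos': array([0.128, 0.56 , 0.239]), 'tool_rot': array([ 0.113,  0.994, -0.001, -0.   ]), 'ft_force': array([-0.452, -0.039,  0.085]), 'torque': array([ 0.055, -0.018,  0.001]), 'grasp_force': np.float64(0.0), 'opening': np.float64(0.092)}
scene 390.4814827144413 [[-0.782, 0.623, 0.004], [0.5, 0.631, -0.593], [-0.372, -0.462, -0.805]] [0.987 0.633 1.257]
top 401.3809584079796 [[0.003, -1.0, 0.008], [-0.991, -0.004, -0.134], [0.134, -0.008, -0.991]] [ 0.307 -0.     1.48 ]
```

View pics/scene0.png

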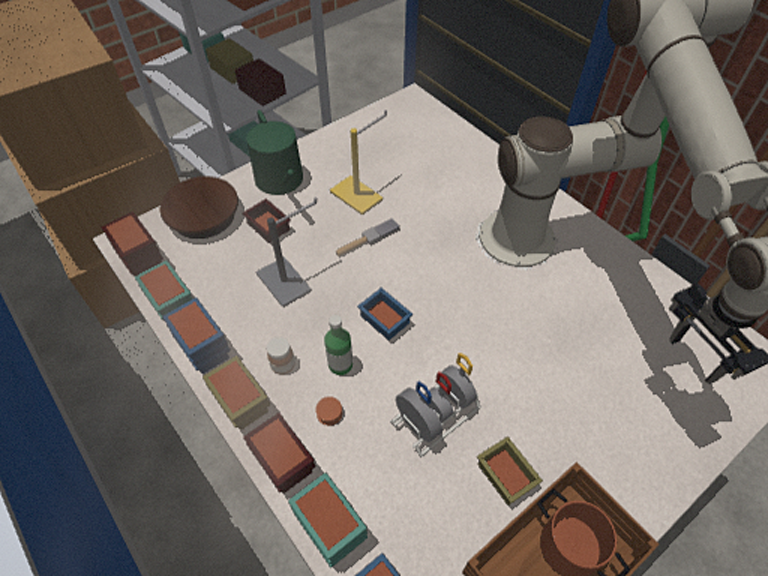

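View pics/top0.png

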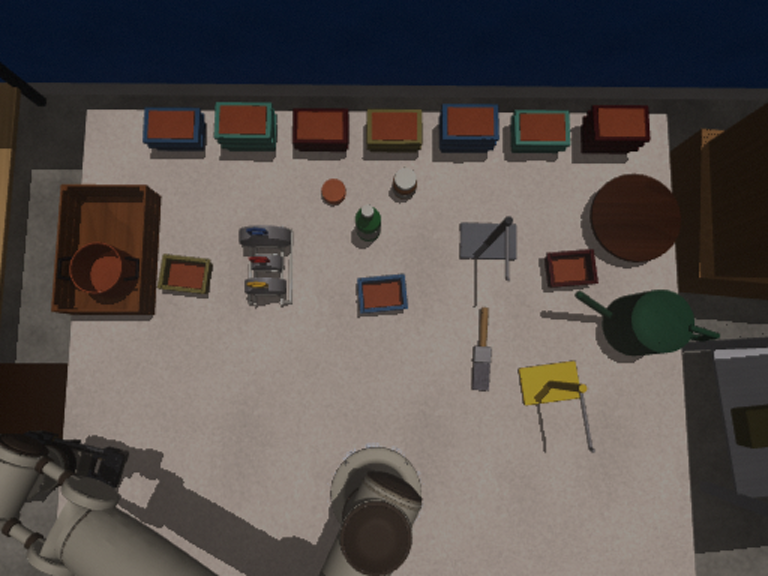

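The scene shows the rack at left: blue loop far (top-view px (265,232)), red in the middle (260,260) and yellow near (258,285). The grey hook's post is at (508,222) and its rod end at (508,278). Now I'll measure.

Run:
```python
from h import *
for n in("top","scene"):
    c=dict(np.load(n+"0.npz"));X=P(c);im=c["image"];hsv=cv2.cvtColor(im,cv2.COLOR_RGB2HSV).astype(int)
    H,S,V=[hsv[...,i] for i in range(3)]
    roi=(X[...,0]>.4)&(X[...,0]<.8)&(X[...,1]>.12)&(X[...,1]<.4)&(c["range_z"]>0)
    for nm,lo,hi in(("blue",100,130),("yellow",18,35),("red",-1,6)):
        m=roi&(H>=lo)&(H<=hi)&(S>110)&(X[...,2]>.1)&(X[...,2]<.23)
        Q=X[m]
        if len(Q): print(n,nm,len(Q),Q.mean(0).round(4),"min",Q.min(0).round(3),"max",Q.max(0).round(3)); 
        if len(Q)>5:
            a=np.linalg.svd((Q-Q.mean(0))[:,:2])[2][0];print("  dir",np.degrees(np.arctan2(a[1],a[0])).round(1))
    r2=(X[...,0]>.4)&(X[...,0]<.8)&(X[...,1]>-.42)&(X[...,1]<-.15)&(c["range_z"]>0)
    m=r2&(X[...,2]>.212)&(X[...,2]<.26);Q=X[m]
    print(n,"hook",len(Q))
    print(Q[np.argsort(Q[:,0])][::max(1,len(Q)//25)].round(3).tolist())
    m=r2&(X[...,2]>.006)&(X[...,2]<.018)&(S<60);Q=X[m];print("base",len(Q),Q.min(0).round(3),Q.max(0).round(3),cv2.minAreaRect(Q[:,:2].astype(np.float32)))
    b=(X[...,0]>.4)&(X[...,0]<.9)&(abs(X[...,1])<.12)&(X[...,2]>.1);Q=X[b];print("bottle",Q.mean(0).round(3),Q.min(0).round(3),Q.max(0).round(3))
    print("drum tops")
    m=roi&(X[...,2]>.075)&(S<70);Q=X[m];print(len(Q),Q.min(0).round(3),Q.max(0).round(3))
    save(c,n+"_rack.png",(150,140,210,210) if n=="top" else (255,225,335,310),7)
```

```text
top blue 23 [0.589  0.2639 0.1913] min [0.587 0.246 0.162] max [0.591 0.28  0.213]
  dir -88.6
top yellow 48 [0.4732 0.2633 0.173 ] min [0.47  0.244 0.136] max [0.477 0.283 0.197]
  dir -87.7
top red 45 [0.5316 0.264  0.1587] min [0.529 0.245 0.133] max [0.535 0.282 0.185]
  dir -90.7
top hook 110
[[0.477, -0.27, 0.243], [0.481, -0.271, 0.239], [0.488, -0.269, 0.233], [0.495, -0.27, 0.228], [0.5, -0.272, 0.236], [0.507, -0.27, 0.233], [0.514, -0.274, 0.231], [0.52, -0.274, 0.229], [0.527, -0.275, 0.227], [0.533, -0.271, 0.231], [0.539, -0.271, 0.232], [0.545, -0.274, 0.233], [0.552, -0.271, 0.231], [0.559, -0.275, 0.229], [0.566, -0.275, 0.229], [0.572, -0.276, 0.226], [0.578, -0.275, 0.23], [0.585, -0.276, 0.228], [0.592, -0.276, 0.229], [0.595, -0.276, 0.227], [0.597, -0.269, 0.232], [0.598, -0.28, 0.242], [0.601, -0.27, 0.245], [0.601, -0.276, 0.242], [0.604, -0.282, 0.246], [0.606, -0.268, 0.224], [0.608, -0.27, 0.241], [0.611, -0.276, 0.244]]
base 827 [ 0.405 -0.419  0.006] [ 0.797 -0.152  0.018] ((0.6011257767677307, -0.28482943773269653), (0.2660421133041382, 0.392080754041671
[... 745 characters left out ...]
, -0.273, 0.23], [0.559, -0.27, 0.231], [0.566, -0.28, 0.228], [0.573, -0.275, 0.23], [0.578, -0.273, 0.231], [0.588, -0.273, 0.227], [0.595, -0.277, 0.244], [0.598, -0.269, 0.232], [0.6, -0.267, 0.225], [0.601, -0.267, 0.241], [0.603, -0.272, 0.238], [0.605, -0.265, 0.229], [0.605, -0.27, 0.23], [0.607, -0.268, 0.228], [0.609, -0.281, 0.244], [0.61, -0.269, 0.235], [0.611, -0.279, 0.237], [0.612, -0.275, 0.22]]
base 834 [ 0.4   -0.42   0.006] [ 0.798 -0.151  0.018] ((0.5991255044937134, -0.287010133266449), (0.2683131694793701, 0.39528337121009827), 89.20030212402344)
bottle [0.64  0.032 0.148] [ 0.609 -0.003  0.101] [0.664 0.054 0.206]
drum tops
1043 [0.464 0.209 0.075] [0.614 0.325 0.212]
```

View pics/scene_rack.png

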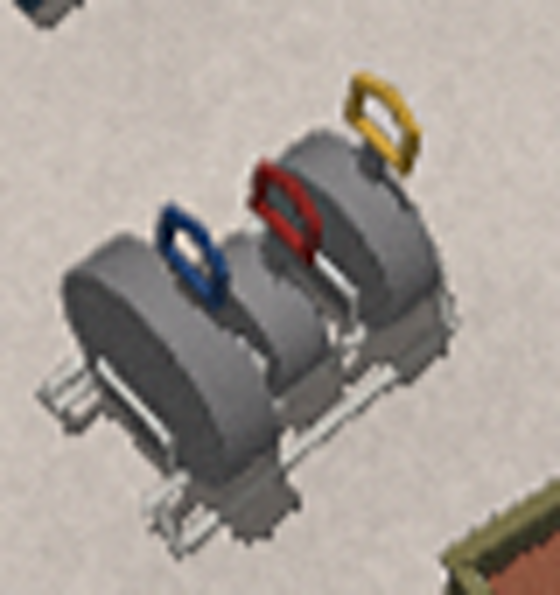

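Call:
arm_command(series=[[1,0,0,-25,0,0,-0.113],[1,0,0,-25,0,0,-0.113],[1,-50,-32,0,0,0,0],[1,-50,-32,0,0,0,0],[1,-50,-32,0,0,0,0],[1,-50,-32,0,0,0,0],[1,-50,-32,0,0,0,0],[1,-50,-32,0,0,0,0],[1,-50,-32,0,0,0,0],[1,-50,-32,0,0,0,0]], force=25)

```text
time_s: 1.35
eef_pos: [0.5301, 0.3031, 0.2891]
tool_rot: [-0.0, 1.0, -0.0, -0.0]
ft_force: [0.4, -0.3, -0.7]
opening: 0.0918
grasp_force: 0.0
```

Run:
```python
from h import *
from scipy.spatial.transform import Rotation as R
s=get_state();print(s["eef_pos"].round(4),R.from_quat(s["tool_rot"]).as_matrix().round(3).tolist())
for n in("top","scene"):
    c=dict(np.load(n+"0.npz"));X=P(c)
    m=(X[...,0]>.488)&(X[...,0]<.59)&(X[...,1]>-.31)&(X[...,1]<-.24)&(X[...,2]>.205)&(X[...,2]<.26);Q=X[m]
    p=np.polyfit(Q[:,0],Q[:,1],1);print(n,len(Q),p,np.polyval(p,.53),Q[:,2].mean())
    m=(X[...,1]>-.5)&(X[...,1]<-.2)&(X[...,0]<.48)&(X[...,0]>.1)&(X[...,2]>.15);Q=X[m];print(Q.min(0),Q.max(0))
```

```text
[0.5301 0.3031 0.2891] [[-1.0, -0.0, -0.001], [-0.0, 1.0, -0.0], [0.001, -0.0, -1.0]]
top 62 [-0.03074713 -0.25661295] -0.2729089321989798 0.2283760517468745
[ 0.12826476 -0.47565816  0.15064521] [ 0.47940572 -0.267645    0.24762569]
scene 61 [-0.04935249 -0.24673922] -0.2728960347132593 0.2289399396907399
[ 0.13090929 -0.46792764  0.15004654] [ 0.47874729 -0.27367193  0.25159668]
```

Call:
arm_command(series=[[1,-30,-19,0,0,0,0],[1,-30,-18.5,0,0,0,0],[1,0,0,30,0,0,0],[1,0,0,30,0,0,0],[1,0,0,21,0,0,0],[1,0,0,20,0,0,0],[0,0,0,0,0,0,0],[0,0,0,0,0,0,0],[0,0,0,0,0,0,0],[0,0,0,0,0,0,0]], force=25)

```text
time_s: 2.6
eef_pos: [0.5892, 0.2671, 0.1895]
tool_rot: [-0.0, 1.0, 0.0, 0.001]
ft_force: [-0.3, 0.8, -0.3]
opening: 0.0541
grasp_force: 0.0
```

Call:
arm_command(series=[[0,0,0,0,0,0,0],[0,0,0,0,0,0,0],[0,0,0,0,0,0,0],[0,0,0,0,0,0,0],[0,0,0,0,0,0,0],[0,0,0,-5,0,0,0],[0,0,0,-10,0,0,0],[0,0,0,-15,0,0,0],[0,0,0,-15,0,0,0],[0,0,0,-15,0,0,0]])

```text
time_s: 3.85
eef_pos: [0.589, 0.2671, 0.2502]
tool_rot: [-0.0, 1.0, 0.0, 0.001]
ft_force: [-0.0, 0.8, -1.7]
opening: 0.04
grasp_force: 24.9
```

```bash
cat > m.py <<'E'
from h import *
import sys
from scipy.spatial.transform import Rotation as R
# measure colour loops: python3 m.py tag
s=get_state();print(s["eef_pos"].round(4),R.from_quat(s["tool_rot"]).as_matrix().round(3).tolist(),s["ft_force"].round(2),s["opening"])
for n in("top","scene"):
    c=capture(n);np.savez(n+".npz",**c);X=P(c);hsv=cv2.cvtColor(c["image"],cv2.COLOR_RGB2HSV).astype(int);H,S,V=[hsv[...,i] for i in range(3)]
    for nm,lo,hi in(("blue",100,130),("yellow",18,35),("red",-1,6)):
        m=(X[...,0]>.36)&(X[...,0]<.66)&((X[...,1]>.2)&(X[...,1]<.34)|(X[...,1]>-.32)&(X[...,1]<-.24)|(abs(X[...,:2]-s["eef_pos"][:2]).max(-1)<.04))&(H>=lo)&(H<=hi)&(S>110)&(X[...,2]>.1)&(X[...,2]<.38);Q=X[m]
        if len(Q)>3:print(n,nm,len(Q),"med",np.median(Q,0).round(4),"zmax",np.percentile(Q[:,2],97).round(4),"dx/dz",np.polyfit(Q[:,2],Q[:,0],1)[0].round(3))
    if len(sys.argv)>2 and n==sys.argv[2]: save(c,sys.argv[1]+".png",tuple(map(int,sys.argv[3:7])) if len(sys.argv)>3 else None,int(sys.argv[7]) if len(sys.argv)>7 else 1.5)
E
python3 m.py lift1 scene 250 190 370 310 5
```

```text
[0.589  0.2671 0.2502] [[-1.0, -0.0, 0.001], [-0.0, 1.0, 0.0], [-0.001, 0.0, -1.0]] [-0.04  0.75 -1.66] 0.04001169349852657
top yellow 17 med [0.4737 0.2476 0.1816] zmax 0.3389 dx/dz 0.691
top red 5 med [0.5315 0.246  0.1576] zmax 0.1691 dx/dz 0.011
scene blue 55 med [0.5932 0.2627 0.2634] zmax 0.3606 dx/dz -0.065
scene yellow 65 med [0.5725 0.2895 0.3307] zmax 0.3508 dx/dz 0.704
```

View pics/lift1.png

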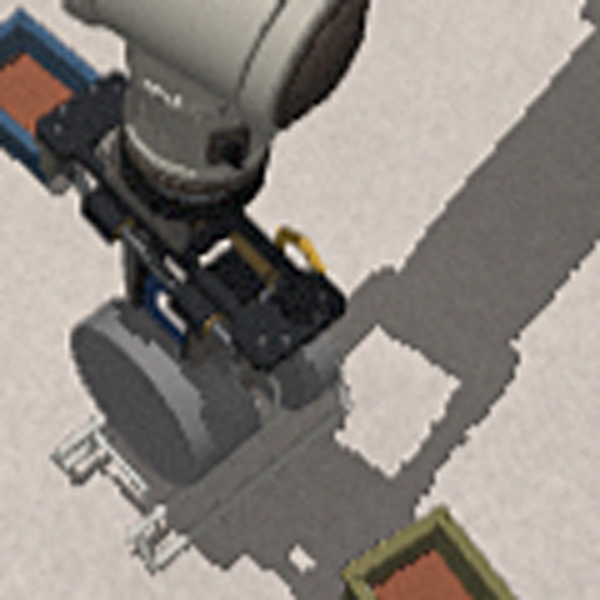

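Call:
arm_command(series=[[0,0,0,-20,0,0,0],[0,0,0,-20,0,0,0],[0,8,-30,0,0,0,0],[0,16,-45,0,0,0,0],[0,25,-45,0,0,0,0],[0,15,-50,0,0,0,0],[0,15,-50,0,0,0,0],[0,15,-50,0,0,0,0],[0,15,-50,0,0,0,0],[0,15,-50,0,0,0,0]])

```text
time_s: 5.2
eef_pos: [0.4645, -0.1047, 0.2902]
tool_rot: [-0.0, 1.0, -0.001, 0.001]
ft_force: [0.1, -1.3, -2.3]
opening: 0.04
grasp_force: 24.9
```

Call:
arm_command(series=[[0,12,-45,0,0,0,0],[0,12,-45,0,0,0,0],[0,10,-40,0,0,0,0],[0,0,-25,0,0,0,0],[0,0,-9,10,0,0,0.02],[0,0,0,15,0,0,0.02],[0,0,0,15,0,0,0],[0,0,0,15,0,0,0],[0,0,0,0,0,0,0],[0,0,0,0,0,0,0]])

```text
time_s: 6.45
eef_pos: [0.4312, -0.267, 0.234]
tool_rot: [0.02, 1.0, -0.0, 0.0]
ft_force: [0.5, 0.3, -1.3]
opening: 0.0398
grasp_force: 24.9
```

```bash
python3 m.py pre1 scene 150 110 290 220 5
```

```text
[ 0.4312 -0.267   0.234 ] [[-0.999, 0.039, 0.0], [0.039, 0.999, -0.0], [-0.0, -0.0, -1.0]] [ 0.54  0.33 -1.28] 0.039765502224409374
top yellow 48 med [0.4731 0.2629 0.1812] zmax 0.1971 dx/dz 0.022
top red 43 med [0.5309 0.2636 0.1622] zmax 0.1814 dx/dz -0.005
scene yellow 66 med [0.4751 0.2648 0.172 ] zmax 0.2021 dx/dz -0.092
scene red 61 med [0.5331 0.2676 0.1564] zmax 0.1805 dx/dz 0.0
```

View pics/pre1.png

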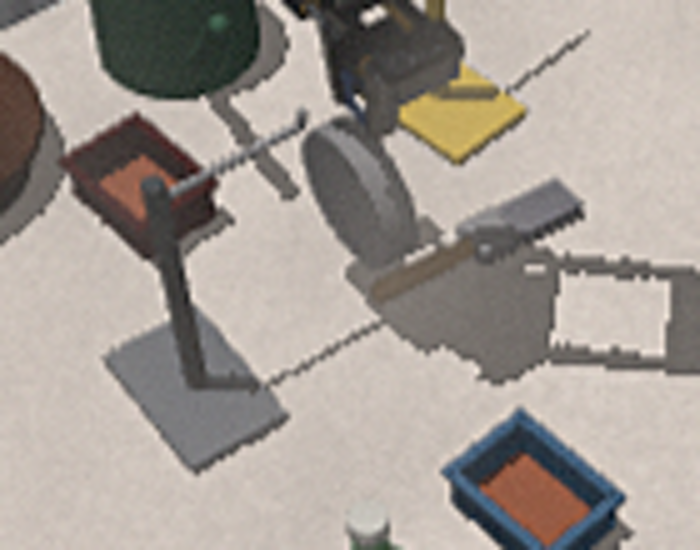

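Call:
arm_command(series=[[0,-5,-2,0,0,0,0],[0,-15,0,0,0,0,0],[0,-15,0,0,0,0,0],[0,-18,0,0,0,0,0],[0,-20,0,0,0,0,0],[0,-20,0,0,0,0,0],[0,-18,0,0,0,0,0],[0,-10,0,0,0,0,0],[0,-7,0,0,0,0,0],[0,0,0,0,0,0,0]])

```text
time_s: 7.8
eef_pos: [0.559, -0.2741, 0.2334]
tool_rot: [0.02, 1.0, 0.0, -0.0]
ft_force: [0.7, -0.4, -2.2]
opening: 0.0395
grasp_force: 24.9
```

```bash
python3 m.py on1 scene 150 110 290 220 5
```

```text
[ 0.559  -0.2741  0.2334] [[-0.999, 0.039, -0.0], [0.039, 0.999, 0.0], [0.0, 0.0, -1.0]] [ 0.73 -0.35 -2.24] 0.03946515936401399
top yellow 48 med [0.473  0.2631 0.1855] zmax 0.1965 dx/dz 0.38
top red 44 med [0.531  0.2641 0.1627] zmax 0.18 dx/dz 0.006
scene yellow 64 med [0.4753 0.2653 0.1705] zmax 0.1953 dx/dz -0.001
scene red 54 med [0.5324 0.268  0.1551] zmax 0.1799 dx/dz 0.019
```

View pics/on1.png

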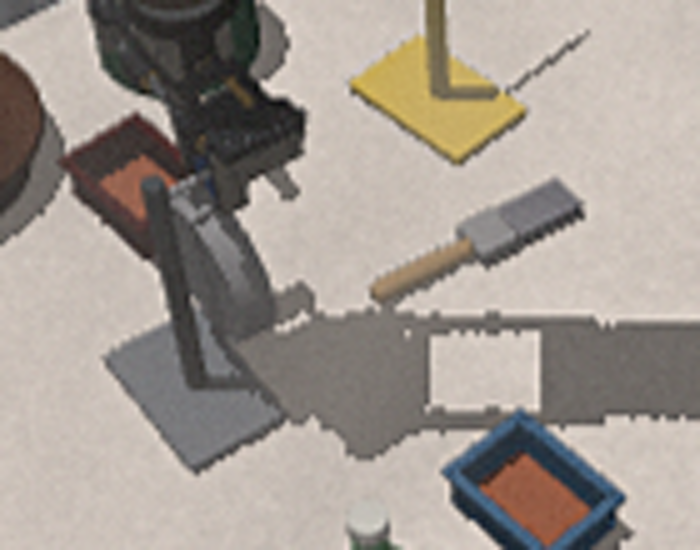

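Call:
arm_command(series=[[0,0,0,5,0,0,0],[0,0,0,5,0,0,0],[0,0,0,3,0,0.03,0],[0,0,0,2,0,0.03,0],[0,0,0,0,0,0.025,0],[0,0,0,1,0,0,0],[0,0,0,1,0,0,0],[0,0,0,0,0,0,0],[0,0,0,0,0,0,0],[0,0,0,0,0,0,0]])

```text
time_s: 9.15
eef_pos: [0.5586, -0.2744, 0.217]
tool_rot: [0.02, 0.999, 0.001, -0.042]
ft_force: [1.7, -0.8, -0.6]
opening: 0.0397
grasp_force: 24.9
```

Call:
arm_command(series=[[0,0,0,1,0,0,0],[0,0,0,0,0,0,0],[0,0,0,1,0,0,0],[0,0,0,0,0,0,0],[0,0,0,0,0,0,0],[0,0,0,0,0,0,0],[0,0,0,0,0,0,0],[0,0,0,0,0,0,0],[0,0,0,0,0,0,0],[0,0,0,0,0,0,0]])

```text
time_s: 10.4
eef_pos: [0.5589, -0.2746, 0.2165]
tool_rot: [0.02, 0.999, 0.0, -0.042]
ft_force: [-0.3, 0.4, 8.0]
opening: 0.0395
grasp_force: 25.0
```

Call:
arm_command(series=[[0,0,0,-0.7,0,0,0],[0,0,0,0,0,0,0],[0.5,0,0,0,0,0,0],[0.7,0,0,0,0,0,0],[0.7,0,0,0,0,0,0],[0.7,0,0,0,0,0,0],[0.7,0,0,0,0,0,0],[0.7,0,0,0,0,0,0],[0.7,0,0,-5,0,0,0],[0.7,0,0,-10,0,0,0]])

```text
time_s: 11.65
eef_pos: [0.5595, -0.2741, 0.2305]
tool_rot: [0.02, 0.999, 0.001, -0.043]
ft_force: [0.2, 0.9, 0.4]
opening: 0.0644
grasp_force: 0.0
```

Call:
arm_command(series=[[1,0,0,-35,0,0,0],[1,0,0,-35,0,-0.045,0],[1,0,10,0,0,-0.04,-0.02],[1,0,30,0,0,0,-0.02],[1,10,50,0,0,0,0],[1,10,50,0,0,0,0],[1,10,50,0,0,0,0],[1,10,50,0,0,0,0],[1,10,50,0,0,0,0],[1,10,50,0,0,0,0]])

```text
time_s: 12.9
eef_pos: [0.5063, 0.0671, 0.3013]
tool_rot: [-0.0, 1.0, 0.0, 0.001]
ft_force: [-0.2, -0.2, -1.2]
opening: 0.0919
grasp_force: 0.0
```

```bash
python3 m.py hung1 scene 150 110 290 220 5
```

```text
[0.5063 0.0671 0.3013] [[-1.0, -0.0, 0.002], [-0.0, 1.0, 0.0], [-0.002, 0.0, -1.0]] [-0.22 -0.23 -1.22] 0.09194981588749562
top blue 18 med [ 0.5592 -0.272   0.2308] zmax 0.2362 dx/dz 0.086
top yellow 47 med [0.4729 0.2626 0.1838] zmax 0.1969 dx/dz 0.031
top red 45 med [0.5308 0.2636 0.1616] zmax 0.1797 dx/dz 0.016
scene blue 14 med [ 0.5613 -0.2683  0.2311] zmax 0.238 dx/dz 0.089
scene yellow 69 med [0.475  0.2634 0.1695] zmax 0.1949 dx/dz 0.002
scene red 59 med [0.533  0.2665 0.1576] zmax 0.1797 dx/dz 0.004
```

View pics/hung1.png

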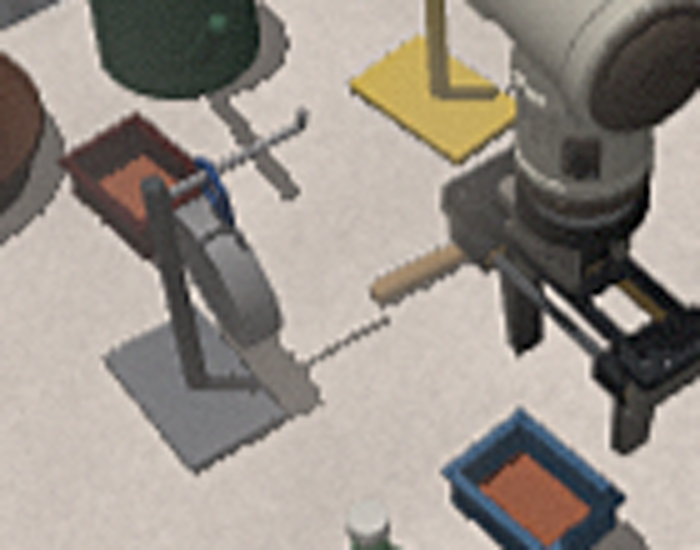

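Call:
arm_command(series=[[1,10,55,0,0,0,0],[1,10,55,0,0,0,0],[1,10,50,0,0,0,0],[1,7,37,0,0,0,0],[0.6,0,0,35,0,0,0],[0.6,0,0,40,0,0,0],[0.6,0,0,30,0,0,0],[0.6,0,0,15,0,0,0],[0.6,0,0,9,0,0,0],[0,0,0,0,0,0,0]])

```text
time_s: 14.25
eef_pos: [0.47, 0.2625, 0.1717]
tool_rot: [0.0, 1.0, 0.0, 0.0]
ft_force: [-0.9, 0.2, -0.5]
opening: 0.0473
grasp_force: 0.0
```

Call:
arm_command(series=[[0,0,0,0,0,0,0],[0,0,0,0,0,0,0],[0,0,0,0,0,0,0],[0,0,0,0,0,0,0],[0,0,0,0,0,0,0],[0,0,0,-5,0,0,0],[0,0,0,-10,0,0,0],[0,0,0,-20,0,0,0],[0,0,0,-25,0,0,0],[0,0,0,-25,0,0,0]])

```text
time_s: 15.5
eef_pos: [0.4691, 0.2626, 0.257]
tool_rot: [-0.0, 1.0, 0.0, -0.0]
ft_force: [-0.0, -0.4, -1.0]
opening: 0.0397
grasp_force: 25.0
```

```bash
python3 m.py
```

```text
[0.4691 0.2626 0.257 ] [[-1.0, -0.0, -0.001], [-0.0, 1.0, 0.0], [0.001, 0.0, -1.0]] [-0.03 -0.42 -1.02] 0.03966097733917444
top blue 16 med [ 0.5598 -0.2691  0.2317] zmax 0.2375 dx/dz -0.153
top red 18 med [0.531  0.2537 0.1757] zmax 0.3388 dx/dz -0.186
scene blue 31 med [0.5008 0.2397 0.2653] zmax 0.3691 dx/dz -0.65
scene yellow 105 med [0.4759 0.2704 0.2798] zmax 0.3613 dx/dz -0.096
scene red 53 med [0.5335 0.268  0.1524] zmax 0.1821 dx/dz -0.003
```

Call:
arm_command(series=[[0,4,-30,0,0,0,0],[0,5,-50,0,0,0,0],[0,4,-60,0,0,0,0],[0,4,-60,0,0,0,0],[0,4,-60,0,0,0,0],[0,4,-60,0,0,0,0],[0,4,-60,0,0,0,0],[0,5,-60,0,0,0,0],[0,5,-55,0,0,0,0.02],[0,0,-35,0,0,0,0.02]])

```text
time_s: 16.85
eef_pos: [0.4288, -0.2694, 0.2547]
tool_rot: [0.021, 1.0, 0.001, -0.001]
ft_force: [-0.1, 0.5, -2.0]
opening: 0.04
grasp_force: 25.0
```

Call:
arm_command(series=[[0,0,0,10,0,0,0],[0,0,0,10,0,0,0],[0,0,0,4,0,0,0],[0,0,0,0,0,0,0],[0,0,0,0,0,0,0],[0,0,0,0,0,0,0],[0,0,0,0,0,0,0],[0,0,0,0,0,0,0],[0,0,0,0,0,0,0],[0,0,0,0,0,0,0]])

```text
time_s: 18.1
eef_pos: [0.4299, -0.2675, 0.232]
tool_rot: [0.02, 1.0, 0.0, -0.0]
ft_force: [-0.1, -0.4, -1.4]
opening: 0.0397
grasp_force: 25.0
```

```bash
python3 m.py pre2 scene 150 110 290 220 5
python3 - <<'E'
from h import *
# side profile (x,z) of grey drum points of hung large and held medium
for n in("scene","top"):
    c=dict(np.load(n+".npz"));X=P(c)
    m=(abs(X[...,1]+.273)<.006)&(X[...,0]>.42)&(X[...,0]<.60)&(X[...,2]>.04)&(X[...,2]<.215);Q=X[m];print(n,Q[np.argsort(-Q[:,2])][::max(1,len(Q)//30)][:,[0,2]].round(3).tolist())
E
```

```text
[ 0.4299 -0.2675  0.232 ] [[-0.999, 0.04, -0.0], [0.04, 0.999, 0.0], [0.0, 0.0, -1.0]] [-0.08 -0.42 -1.41] 0.0397230267669395
top blue 20 med [ 0.559  -0.2719  0.231 ] zmax 0.2375 dx/dz -0.005
top yellow 5 med [ 0.4303 -0.2584  0.2487] zmax 0.3273 dx/dz -0.142
top red 44 med [0.5311 0.2638 0.1644] zmax 0.18 dx/dz 0.008
scene blue 16 med [ 0.5609 -0.2648  0.2288] zmax 0.2382 dx/dz 0.078
scene yellow 26 med [ 0.4348 -0.278   0.2317] zmax 0.3126 dx/dz 0.179
scene red 55 med [0.5332 0.2677 0.1566] zmax 0.1796 dx/dz -0.001
scene [[0.436, 0.215], [0.433, 0.214], [0.434, 0.203], [0.435, 0.199], [0.555, 0.196], [0.599, 0.195], [0.435, 0.188], [0.441, 0.181], [0.557, 0.18], [0.433, 0.178], [0.457, 0.177], [0.558, 0.177], [0.438, 0.176], [0.563, 0.174], [0.58, 0.173], [0.574, 0.173], [0.57, 0.171], [0.561, 0.17], [0.558, 0.17], [0.455, 0.168], [0.578, 0.162], [0.458, 0.161], [0.454, 0.153], [0.578, 0.149], [0.599, 0.144], [0.454, 0.14], [0.576, 0.136], [0.577, 0.131], [0.576, 0.12], [0.574, 0.117], [0.576, 0.114], [0.596, 0.106], [0.574, 0.103], [0.597, 0.1], [0.574, 0.095], [0.599, 0.091], [0.574, 0.078], [0.572, 0.067], [0.597, 0.046]]
top [[0.598, 0.214], [0.596, 0.208], [0.555, 0.199], [0.559, 0.197], [0.559, 0.195], [0.559, 0.194], [0.556, 0.192], [0.56, 0.19], [0.555, 0.184], [0.595, 0.182], [0.555, 0.181], [0.566, 0.177], [0.553, 0.173], [0.55, 0.172], [0.554, 0.171], [0.598, 0.17], [0.578, 0.17], [0.551, 0.169], [0.578, 0.168], [0.596, 0.166], [0.597, 0.158], [0.595, 0.151], [0.596, 0.146], [0.598, 0.137], [0.597, 0.126], [0.595, 0.119], [0.596, 0.114], [0.598, 0.105], [0.596, 0.1], [0.6, 0.08], [0.563, 0.061], [0.553, 0.06], [0.549, 0.058], [0.546, 0.057], [0.546, 0.057], [0.553, 0.056], [0.568, 0.056], [0.543, 0.054], [0.568, 0.054], [0.558, 0.053], [0.565, 0.05], [0.551, 0.048]]
```

View pics/pre2.png

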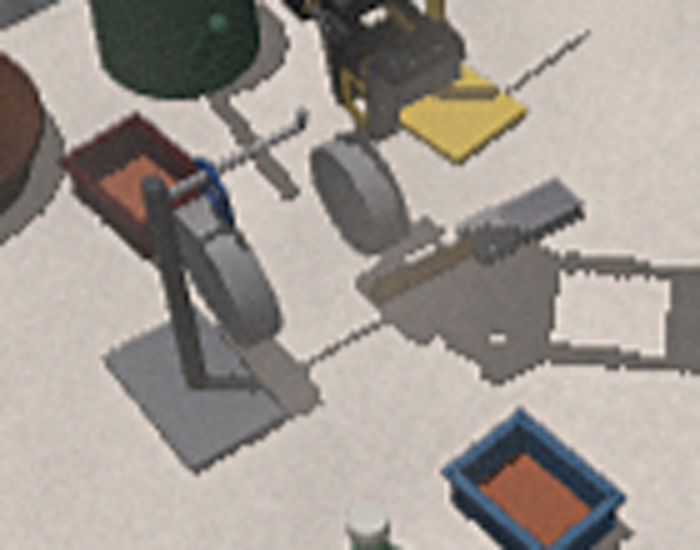

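Call:
arm_command(series=[[0,-5,-1.5,0,0,0,0],[0,-12,0,0,0,0,0],[0,-15,0,0,0,0,0],[0,-15,0,0,0,0,0],[0,-10,0,0,0,0,0],[0,0,0,5,0,0,0],[0,0,0,6,0,0.03,0],[0,0,0,5,0,0.035,0],[0,0,0,0,0,0,0],[0,0,0,0,0,0,0]])

```text
time_s: 19.45
eef_pos: [0.4866, -0.2711, 0.2159]
tool_rot: [0.02, 0.999, 0.001, -0.033]
ft_force: [0.2, -0.4, -1.8]
opening: 0.0395
grasp_force: 25.0
```

```bash
python3 m.py
python3 - <<'E'
from h import *
for n in("scene",):
    c=dict(np.load(n+".npz"));X=P(c)
    m=(abs(X[...,1]+.273)<.006)&(X[...,0]>.42)&(X[...,0]<.59)&(X[...,2]>.04)&(X[...,2]<.215);Q=X[m];print(n,Q[np.argsort(-Q[:,2])][::max(1,len(Q)//30)][:,[0,2]].round(3).tolist())
E
```

```text
[ 0.4866 -0.2711  0.2159] [[-0.997, 0.04, -0.065], [0.04, 0.999, 0.003], [0.065, 0.001, -0.998]] [ 0.24 -0.41 -1.75] 0.039458813425595714
top red 44 med [0.5312 0.2634 0.1636] zmax 0.1797 dx/dz 0.012
scene blue 18 med [ 0.5613 -0.2622  0.2309] zmax 0.3734 dx/dz -0.495
scene yellow 13 med [ 0.4879 -0.2716  0.1993] zmax 0.3616 dx/dz -0.045
scene red 50 med [0.5327 0.2654 0.1578] zmax 0.1813 dx/dz 0.011
scene [[0.56, 0.2], [0.491, 0.199], [0.556, 0.197], [0.491, 0.193], [0.49, 0.191], [0.49, 0.186], [0.488, 0.182], [0.49, 0.179], [0.572, 0.176], [0.563, 0.174], [0.551, 0.174], [0.56, 0.173], [0.568, 0.173], [0.577, 0.172], [0.576, 0.172], [0.492, 0.171], [0.574, 0.168], [0.487, 0.167], [0.481, 0.165], [0.495, 0.164], [0.504, 0.164], [0.498, 0.163], [0.488, 0.163], [0.509, 0.162], [0.486, 0.157], [0.495, 0.157], [0.508, 0.154], [0.578, 0.148], [0.506, 0.143], [0.578, 0.14], [0.505, 0.134], [0.506, 0.129], [0.506, 0.122], [0.575, 0.12], [0.505, 0.114], [0.575, 0.112], [0.504, 0.105], [0.505, 0.1], [0.572, 0.087], [0.573, 0.083], [0.574, 0.079], [0.573, 0.076], [0.573, 0.067]]
```

Call:
arm_command(series=[[0,-5,0,-0.3,0,0,0],[0,-10,0,-0.7,0,0,0],[0,-10,0,-0.6,0,0,0],[0,-7,0,-0.5,0,0,0],[0,-7,0,-0.5,0,0,0],[0,-5,0,-0.3,0,0,0],[0,-5,0,-0.3,0,0,0],[0,-3,0,-0.2,0,0,0],[0,0,0,0,0,0,0],[0,0,0,0,0,0,0]])

```text
time_s: 20.8
eef_pos: [0.5386, -0.2732, 0.216]
tool_rot: [0.02, 0.999, 0.001, -0.033]
ft_force: [0.2, 0.2, -1.9]
opening: 0.0394
grasp_force: 25.0
```

```bash
cat > prof.py <<'E'
from h import *
import sys
c=dict(np.load("scene.npz"));X=P(c)
m=(abs(X[...,1]+.273)<.006)&(X[...,0]>.42)&(X[...,0]<.59)&(X[...,2]>.04)&(X[...,2]<.215);Q=X[m];print(Q[np.argsort(-Q[:,2])][::max(1,len(Q)//35)][:,[0,2]].round(3).tolist())
E
python3 m.py nest2 scene 170 125 250 205 7; python3 prof.py
```

```text
[ 0.5386 -0.2732  0.216 ] [[-0.997, 0.04, -0.065], [0.04, 0.999, 0.003], [0.065, 0.0, -0.998]] [ 0.2   0.21 -1.86] 0.039378426330048684
top red 44 med [0.5309 0.2645 0.1617] zmax 0.1795 dx/dz 0.013
scene blue 11 med [ 0.5606 -0.2743  0.2325] zmax 0.2377 dx/dz 0.066
scene yellow 13 med [ 0.5389 -0.2767  0.1983] zmax 0.3152 dx/dz -0.071
scene red 52 med [0.533  0.2673 0.157 ] zmax 0.1817 dx/dz 0.014
[[0.556, 0.198], [0.542, 0.198], [0.559, 0.197], [0.559, 0.197], [0.541, 0.196], [0.538, 0.196], [0.544, 0.196], [0.56, 0.195], [0.543, 0.194], [0.56, 0.193], [0.561, 0.189], [0.542, 0.185], [0.542, 0.184], [0.557, 0.179], [0.559, 0.179], [0.565, 0.178], [0.542, 0.177], [0.541, 0.176], [0.558, 0.176], [0.572, 0.174], [0.563, 0.173], [0.56, 0.173], [0.565, 0.173], [0.565, 0.173], [0.574, 0.172], [0.568, 0.172], [0.577, 0.172], [0.579, 0.172], [0.571, 0.172], [0.559, 0.171], [0.542, 0.171], [0.556, 0.171], [0.55, 0.17], [0.567, 0.17], [0.538, 0.17], [0.578, 0.169], [0.575, 0.169], [0.569, 0.168], [0.54, 0.166], [0.579, 0.164], [0.579, 0.164], [0.541, 0.163], [0.543, 0.161], [0.54, 0.16], [0.543, 0.16], [0.579, 0.158], [0.545, 0.158], [0.577, 0.145], [0.578, 0.14], [0.577, 0.131], [0.576, 0.128], [0.577, 0.123], [0.576, 0.12], [0.576, 0.115], [0.574, 0.111], [0.574, 0.102], [0.574, 0.095], [0.574, 0.094], [0.573, 0.082], [0.573, 0.076], [0.571, 0.064], [0.573, 0.059], [0.571, 0.056]]
```

View pics/nest2.png

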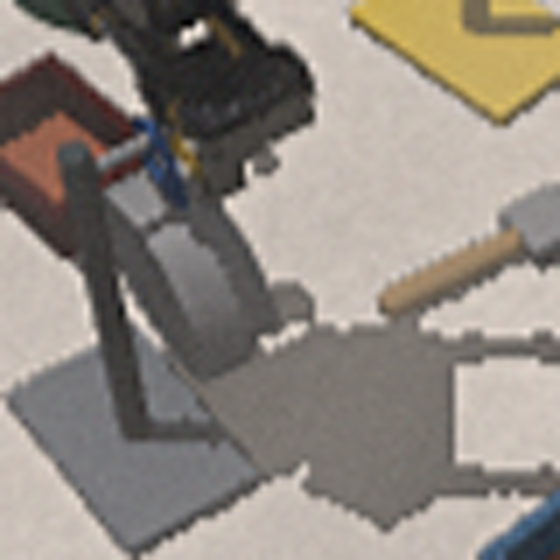

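Call:
arm_command(series=[[0,-2,0,-0.1,0,0,0],[0,-2,0,-0.1,0,0,0],[0,0,0,1,0,0,0],[0,0,0,1,0,0,0],[0,0,0,0,0,0,0],[0,0,0,0,0,0,0],[0,0,0,0,0,0,0],[0,0,0,0,0,0,0],[0,0,0,0,0,0,0],[0,0,0,0,0,0,0]])

```text
time_s: 22.15
eef_pos: [0.5428, -0.2737, 0.2145]
tool_rot: [0.02, 0.999, 0.001, -0.032]
ft_force: [1.1, -0.9, 4.8]
opening: 0.0397
grasp_force: 25.0
```

Call:
arm_command(series=[[0,0,0,-0.5,0,0,0],[0,0,0,0,0,0,0],[0.5,0,0,0,0,0,0],[0.7,0,0,0,0,0,0],[0.7,0,0,0,0,0,0],[0.7,0,0,0,0,0,0],[0.7,0,0,0,0,0,0],[0.7,0,0,0,0,0,0],[0.7,0,0,-5,0,0,0],[0.7,0,0,-10,0,0,0]])

```text
time_s: 23.4
eef_pos: [0.5435, -0.2733, 0.2297]
tool_rot: [0.02, 0.999, 0.001, -0.033]
ft_force: [0.7, 0.3, -0.1]
opening: 0.0642
grasp_force: 0.0
```

Call:
arm_command(series=[[1,0,0,-35,0,0,0],[1,0,0,-35,0,-0.03,0],[1,0,10,0,0,-0.035,-0.02],[1,0,30,0,0,0,-0.02],[1,2,50,0,0,0,0],[1,2,55,0,0,0,0],[1,2,55,0,0,0,0],[1,2,55,0,0,0,0],[1,2,55,0,0,0,0],[1,2,55,0,0,0,0]])

```text
time_s: 24.65
eef_pos: [0.537, 0.0931, 0.3008]
tool_rot: [-0.0, 1.0, 0.0, 0.001]
ft_force: [0.4, -0.3, 0.2]
opening: 0.0919
grasp_force: 0.0
```

```bash
python3 m.py hung2 scene 170 125 250 205 7; python3 prof.py
```

```text
[0.537  0.0931 0.3008] [[-1.0, -0.0, 0.002], [-0.0, 1.0, 0.001], [-0.002, 0.001, -1.0]] [ 0.36 -0.3   0.25] 0.0918708154461902
top blue 19 med [ 0.56   -0.2707  0.2306] zmax 0.2385 dx/dz -0.084
top yellow 54 med [ 0.5457 -0.2724  0.2254] zmax 0.2369 dx/dz -0.012
top red 45 med [0.531  0.2634 0.1657] zmax 0.1803 dx/dz 0.013
scene blue 13 med [ 0.5605 -0.2686  0.2305] zmax 0.2377 dx/dz 0.065
scene yellow 31 med [ 0.5476 -0.2631  0.2246] zmax 0.2395 dx/dz 0.068
scene red 60 med [0.5331 0.2665 0.1585] zmax 0.1796 dx/dz 0.001
[[0.546, 0.2], [0.547, 0.198], [0.542, 0.197], [0.558, 0.195], [0.56, 0.194], [0.56, 0.193], [0.542, 0.191], [0.547, 0.19], [0.559, 0.185], [0.547, 0.184], [0.558, 0.182], [0.559, 0.179], [0.558, 0.177], [0.544, 0.176], [0.566, 0.175], [0.569, 0.175], [0.577, 0.174], [0.546, 0.173], [0.571, 0.173], [0.563, 0.173], [0.58, 0.173], [0.577, 0.173], [0.559, 0.172], [0.551, 0.172], [0.57, 0.171], [0.567, 0.171], [0.573, 0.171], [0.573, 0.171], [0.57, 0.17], [0.558, 0.17], [0.564, 0.17], [0.555, 0.17], [0.575, 0.169], [0.577, 0.166], [0.545, 0.165], [0.579, 0.165], [0.542, 0.165], [0.538, 0.163], [0.544, 0.162], [0.578, 0.162], [0.54, 0.161], [0.545, 0.158], [0.577, 0.152], [0.576, 0.144], [0.577, 0.139], [0.577, 0.13], [0.576, 0.13], [0.577, 0.124], [0.574, 0.11], [0.575, 0.104], [0.575, 0.104], [0.575, 0.096], [0.575, 0.088], [0.573, 0.084], [0.572, 0.073], [0.571, 0.062], [0.572, 0.058], [0.572, 0.056]]
```

View pics/hung2.png

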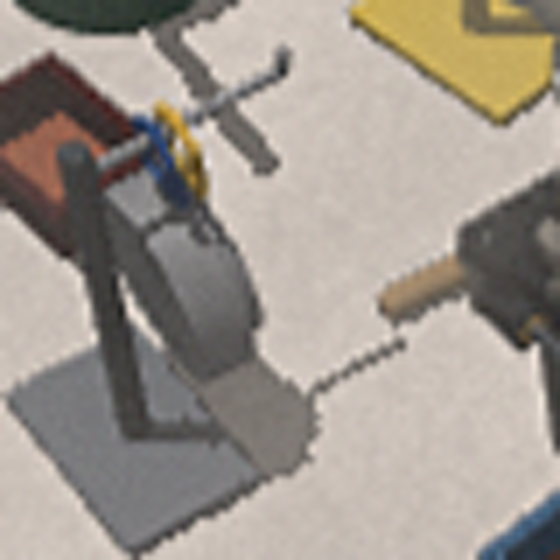

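The medium hangs nested in the large, with the yellow loop about 13 mm ahead of the blue one (crop px (180,150) and (165,165)). Next is the small.

Call:
arm_command(series=[[1,3,50,0,0,0,0],[1,3,55,0,0,0,0],[1,4,50,0,0,0,0],[1,0,16,10,0,0,0],[0.6,0,0,35,0,0,0],[0.6,0,0,40,0,0,0],[0.6,0,0,35,0,0,0],[0.6,0,0,15,0,0,0],[0.6,0,0,9,0,0,0],[0,0,0,0,0,0,0]])

```text
time_s: 26.0
eef_pos: [0.5275, 0.2622, 0.1562]
tool_rot: [0.0, 1.0, 0.0, 0.0]
ft_force: [0.1, -0.3, -0.3]
opening: 0.0474
grasp_force: 0.0
```

Call:
arm_command(series=[[0,0,0,0,0,0,0],[0,0,0,0,0,0,0],[0,0,0,0,0,0,0],[0,0,0,0,0,0,0],[0,0,0,0,0,0,0],[0,0,0,-5,0,0,0],[0,0,0,-15,0,0,0],[0,0,0,-25,0,0,0],[0,0,0,-30,0,0,0],[0,0,0,-25,0,0,0]])

```text
time_s: 27.25
eef_pos: [0.5269, 0.2623, 0.2574]
tool_rot: [-0.0, 1.0, 0.0, 0.0]
ft_force: [0.1, -0.8, -2.7]
opening: 0.0395
grasp_force: 25.0
```

Call:
arm_command(series=[[0,10,-30,0,0,0,0],[0,12,-50,0,0,0,0],[0,12,-60,0,0,0,0],[0,12,-60,0,0,0,0],[0,12,-60,0,0,0,0],[0,12,-60,0,0,0,0],[0,12,-60,0,0,0,0],[0,8,-60,0,0,0,0],[0,7,-55,0,0,0,0.02],[0,0,-36,0,0,0,0.02]])

```text
time_s: 28.5
eef_pos: [0.4284, -0.2709, 0.2559]
tool_rot: [0.021, 1.0, 0.0, -0.0]
ft_force: [1.3, -0.5, -1.4]
opening: 0.0401
grasp_force: 25.0
```

Call:
arm_command(series=[[0,0,0,10,0,0,0],[0,0,0,10,0,0,0],[0,0,0,4,0,0,0],[0,0,0,0,0,0,0],[0,0,0,0,0,0,0],[0,0,0,0,0,0,0],[0,0,0,0,0,0,0],[0,0,0,0,0,0,0],[0,0,0,0,0,0,0],[0,0,0,0,0,0,0]])

```text
time_s: 29.75
eef_pos: [0.4294, -0.2687, 0.2313]
tool_rot: [0.02, 1.0, 0.0, -0.0]
ft_force: [-0.1, 0.2, -0.9]
opening: 0.04
grasp_force: 25.0
```

```bash
python3 m.py; python3 prof.py
```

```text
[ 0.4294 -0.2687  0.2313] [[-0.999, 0.04, -0.0], [0.04, 0.999, 0.001], [0.0, 0.001, -1.0]] [-0.12  0.24 -0.88] 0.03997874724027085
top blue 21 med [ 0.5592 -0.2717  0.2303] zmax 0.2343 dx/dz -0.148
top yellow 58 med [ 0.5456 -0.2714  0.2251] zmax 0.2629 dx/dz -0.613
scene blue 15 med [ 0.5617 -0.2675  0.2298] zmax 0.2374 dx/dz 0.063
scene yellow 31 med [ 0.5472 -0.2637  0.2255] zmax 0.3102 dx/dz -0.707
scene red 12 med [ 0.4347 -0.2819  0.2188] zmax 0.2505 dx/dz 0.039
[[0.432, 0.212], [0.429, 0.211], [0.543, 0.2], [0.434, 0.198], [0.547, 0.196], [0.543, 0.195], [0.436, 0.19], [0.427, 0.185], [0.547, 0.182], [0.557, 0.18], [0.436, 0.178], [0.564, 0.177], [0.56, 0.175], [0.572, 0.175], [0.557, 0.174], [0.56, 0.173], [0.545, 0.173], [0.439, 0.171], [0.576, 0.171], [0.444, 0.169], [0.547, 0.169], [0.543, 0.169], [0.455, 0.168], [0.433, 0.167], [0.448, 0.166], [0.457, 0.165], [0.544, 0.163], [0.536, 0.159], [0.577, 0.154], [0.456, 0.151], [0.578, 0.147], [0.455, 0.144], [0.455, 0.135], [0.456, 0.132], [0.575, 0.126], [0.456, 0.125], [0.454, 0.12], [0.456, 0.114], [0.574, 0.11], [0.455, 0.104], [0.574, 0.102], [0.454, 0.095], [0.573, 0.083], [0.572, 0.074], [0.572, 0.058]]
```

Call:
arm_command(series=[[0,-5,-0.5,0,0,0,0],[0,-12,0,0,0,0,0],[0,-15,0,0,0,0,0],[0,-15,0,0,0,0,0],[0,-10,0,0,0,0,0],[0,0,0,5,0,0,0],[0,0,0,5,0,0.03,0],[0,0,0,5,0,0.035,0],[0,0,0,0,0,0,0],[0,0,0,0,0,0,0]])

```text
time_s: 31.1
eef_pos: [0.4862, -0.2714, 0.2162]
tool_rot: [0.02, 0.999, 0.001, -0.032]
ft_force: [-0.1, -0.3, -2.2]
opening: 0.0396
grasp_force: 25.0
```

```bash
python3 m.py; python3 prof.py
```

```text
[ 0.4862 -0.2714  0.2162] [[-0.997, 0.04, -0.065], [0.04, 0.999, 0.003], [0.065, 0.001, -0.998]] [-0.11 -0.32 -2.15] 0.0396013042736358
scene blue 17 med [ 0.5609 -0.267   0.2292] zmax 0.2363 dx/dz 0.091
scene yellow 34 med [ 0.5471 -0.2615  0.2258] zmax 0.3127 dx/dz -0.539
scene red 7 med [ 0.488  -0.2848  0.1994] zmax 0.3094 dx/dz 0.038
[[0.546, 0.2], [0.562, 0.198], [0.547, 0.197], [0.487, 0.197], [0.561, 0.196], [0.485, 0.194], [0.49, 0.192], [0.489, 0.184], [0.558, 0.182], [0.575, 0.176], [0.563, 0.175], [0.56, 0.175], [0.488, 0.174], [0.488, 0.174], [0.56, 0.173], [0.565, 0.173], [0.577, 0.172], [0.551, 0.172], [0.579, 0.172], [0.489, 0.171], [0.573, 0.171], [0.547, 0.169], [0.544, 0.169], [0.571, 0.166], [0.544, 0.164], [0.538, 0.162], [0.54, 0.16], [0.579, 0.158], [0.491, 0.155], [0.505, 0.153], [0.508, 0.153], [0.498, 0.151], [0.506, 0.15], [0.503, 0.149], [0.508, 0.146], [0.577, 0.146], [0.507, 0.138], [0.506, 0.13], [0.506, 0.128], [0.576, 0.122], [0.575, 0.111], [0.575, 0.103], [0.574, 0.1], [0.574, 0.093], [0.502, 0.087], [0.504, 0.082], [0.573, 0.075], [0.571, 0.062]]
```

Call:
arm_command(series=[[0,-5,0,0.6,0,0,0],[0,-8,0,-0.5,0,0,0],[0,-7,0,-0.5,0,0,0],[0,-6,0,-0.4,0,0,0],[0,-5,0,-0.3,0,0,0],[0,-4,0,-0.3,0,0,0],[0,-3,0,-0.2,0,0,0],[0,-2,0,-0.1,0,0,0],[0,0,0,0,0,0,0],[0,0,0,0,0,0,0]])

```text
time_s: 32.45
eef_pos: [0.5261, -0.273, 0.2154]
tool_rot: [0.02, 0.999, 0.001, -0.033]
ft_force: [0.8, 0.2, -1.2]
opening: 0.0398
grasp_force: 25.0
```

```bash
python3 m.py; python3 prof.py
```

```text
[ 0.5261 -0.273   0.2154] [[-0.997, 0.04, -0.065], [0.04, 0.999, 0.003], [0.065, 0.001, -0.998]] [ 0.85  0.18 -1.23] 0.039849374651044066
top yellow 6 med [ 0.5458 -0.2687  0.2125] zmax 0.2938 dx/dz -0.041
scene blue 17 med [ 0.5612 -0.2663  0.2286] zmax 0.2376 dx/dz 0.101
scene yellow 33 med [ 0.5471 -0.2606  0.2247] zmax 0.3129 dx/dz -0.226
scene red 5 med [ 0.5285 -0.2774  0.195 ] zmax 0.2015 dx/dz 0.162
[[0.528, 0.199], [0.528, 0.198], [0.561, 0.196], [0.546, 0.194], [0.56, 0.194], [0.548, 0.192], [0.53, 0.19], [0.53, 0.183], [0.577, 0.18], [0.545, 0.179], [0.565, 0.178], [0.529, 0.175], [0.558, 0.175], [0.56, 0.173], [0.571, 0.173], [0.56, 0.172], [0.545, 0.172], [0.579, 0.171], [0.541, 0.171], [0.579, 0.17], [0.547, 0.169], [0.549, 0.169], [0.528, 0.167], [0.542, 0.165], [0.578, 0.162], [0.578, 0.161], [0.542, 0.159], [0.578, 0.156], [0.529, 0.155], [0.519, 0.152], [0.53, 0.151], [0.533, 0.15], [0.577, 0.147], [0.576, 0.129], [0.575, 0.111], [0.575, 0.096], [0.574, 0.078], [0.573, 0.07]]
```

Call:
arm_command(series=[[0,-1.5,0,-0.1,0,0,0],[0,-1.5,0,-0.1,0,0,0],[0,0,0,1,0,0,0],[0,0,0,0.5,0,0,0],[0,0,0,0,0,0,0],[0,0,0,0,0,0,0],[0,0,0,0,0,0,0],[0,0,0,0,0,0,0],[0,0,0,0,0,0,0],[0,0,0,0,0,0,0]])

```text
time_s: 33.8
eef_pos: [0.5294, -0.2733, 0.2144]
tool_rot: [0.02, 0.999, 0.001, -0.032]
ft_force: [0.8, -0.3, 5.6]
opening: 0.0395
grasp_force: 25.0
```

Call:
arm_command(series=[[0,0,0,-0.5,0,0,0],[0,0,0,0,0,0,0],[0.5,0,0,0,0,0,0],[0.7,0,0,0,0,0,0],[0.7,0,0,0,0,0,0],[0.7,0,0,0,0,0,0],[0.7,0,0,0,0,0,0],[0.7,0,0,0,0,0,0],[0.7,0,0,-5,0,0,0],[0.7,0,0,-10,0,0,0]])

```text
time_s: 35.05
eef_pos: [0.53, -0.273, 0.2296]
tool_rot: [0.02, 0.999, 0.001, -0.033]
ft_force: [0.5, -1.0, 0.9]
opening: 0.0643
grasp_force: 0.0
```

Call:
arm_command(series=[[1,0,0,-35,0,0,0],[1,0,0,-35,0,-0.03,0],[1,0,10,0,0,-0.035,-0.02],[1,0,30,0,0,0,-0.02],[1,5,50,0,0,0,0],[1,5,50,0,0,0,0],[1,5,40,0,0,0,0],[1,5,20,0,0,0,0],[1,0,0,0,0,0,0],[1,0,0,0,0,0,0]])

```text
time_s: 36.3
eef_pos: [0.5158, -0.0746, 0.2996]
tool_rot: [0.0, 1.0, 0.0, 0.0]
ft_force: [0.3, 0.1, 0.4]
opening: 0.0918
grasp_force: 0.0
```

Call:
arm_command(series=[[1,0,0,0,0,0,0],[1,0,0,0,0,0,0],[1,0,0,0,0,0,0],[1,0,0,0,0,0,0],[1,0,0,0,0,0,0],[1,0,0,0,0,0,0],[1,0,0,0,0,0,0],[1,0,0,0,0,0,0],[1,0,0,0,0,0,0],[1,0,0,0,0,0,0]])

```text
time_s: 37.55
eef_pos: [0.5156, -0.0734, 0.2994]
tool_rot: [-0.0, 1.0, 0.001, 0.0]
ft_force: [-0.4, 0.3, -0.4]
opening: 0.092
grasp_force: 0.0
```

```bash
python3 m.py hung3 scene 170 125 250 205 7; python3 prof.py
```

```text
[ 0.5156 -0.0734  0.2994] [[-1.0, -0.0, 0.0], [-0.0, 1.0, 0.001], [-0.0, 0.001, -1.0]] [-0.41  0.31 -0.39] 0.09202683945731062
top blue 21 med [ 0.5595 -0.2708  0.23  ] zmax 0.2365 dx/dz -0.135
top yellow 47 med [ 0.5465 -0.2712  0.2268] zmax 0.237 dx/dz -0.062
top red 51 med [ 0.5328 -0.2724  0.2197] zmax 0.2365 dx/dz -0.04
scene blue 15 med [ 0.5608 -0.2679  0.2287] zmax 0.2377 dx/dz 0.071
scene yellow 31 med [ 0.5476 -0.2606  0.2244] zmax 0.2371 dx/dz 0.053
scene red 17 med [ 0.5343 -0.2621  0.2254] zmax 0.2375 dx/dz 0.039
[[0.563, 0.2], [0.542, 0.198], [0.556, 0.198], [0.53, 0.196], [0.535, 0.196], [0.561, 0.196], [0.546, 0.195], [0.557, 0.193], [0.543, 0.193], [0.531, 0.191], [0.534, 0.186], [0.559, 0.185], [0.547, 0.183], [0.557, 0.181], [0.545, 0.179], [0.532, 0.175], [0.558, 0.175], [0.563, 0.175], [0.56, 0.174], [0.546, 0.174], [0.551, 0.173], [0.574, 0.173], [0.557, 0.173], [0.573, 0.172], [0.565, 0.172], [0.562, 0.172], [0.568, 0.172], [0.579, 0.171], [0.565, 0.171], [0.533, 0.171], [0.576, 0.171], [0.579, 0.17], [0.57, 0.17], [0.547, 0.17], [0.57, 0.17], [0.541, 0.168], [0.529, 0.168], [0.575, 0.168], [0.549, 0.167], [0.533, 0.165], [0.542, 0.165], [0.539, 0.164], [0.578, 0.162], [0.543, 0.161], [0.531, 0.161], [0.528, 0.159], [0.539, 0.159], [0.533, 0.158], [0.531, 0.153], [0.577, 0.152], [0.527, 0.15], [0.532, 0.15], [0.523, 0.148], [0.523, 0.148], [0.528, 0.147], [0.577, 0.145], [0.576, 0.143], [0.576, 0.135], [0.577, 0.131], [0.576, 0.12], [0.575, 0.119], [0.574, 0.108], [0.574, 0.102], [0.575, 0.097], [0.573, 0.084], [0.573, 0.076], [0.572, 0.066], [0.572, 0.058]]
```

View pics/hung3.png

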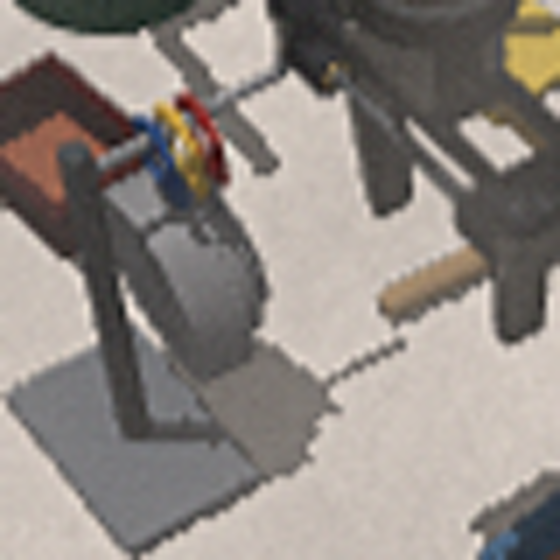

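All three loops (blue, yellow, red, at crop px about (160,160), (180,150) and (205,130)) hang on the rod about 13 mm apart, with the drums nested and still. The gripper is clear.

```bash
python3 -c "
from station import job
print(job.hand_in())"
```

```text
the job is handed in; nothing more can be done
None
```

The job is handed in at about 38 s of the 72 s allowed: the large, medium and small sieves were hung in that order on the grey hook, mouths to its open end, each nested in the next larger, and hanging still with the gripper clear in the last camera check.

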